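Feel the new collar for burrs

ROBOT

A 7-joint arm with a two-finger parallel gripper is mounted at the origin on the work surface. World frame = base frame: x ahead of the robot, y to its left, z up, the work surface at z = 0. Lengths are in m, angles in rad, forces in N, time in s.
With the tool pointing down it reaches from about 0.35 to 0.9 m from the base axis. Payload 8.1 kg.
Tool frame: the origin (TCP) lies between the finger pads, 19 mm behind the fingertips; this is the grasp point; z points along the fingers, y is the line along which they close (so a half turn about z gives the same grasp; the last joint's range is limited). The gripper opens to 92 mm and grips with 3 to 60 N. Pads are 19 mm wide; open, the fingers measure 130 mm over their backs; the gripper's body (75 mm by 190 mm) begins 47 mm behind the grasp point.
Start: joints at [-1.278, 0.434, 0.025, 1.573, -0.012, 1.134, -0.075], TCP at [0.241, 0.577, 0.246] pointing down, gripper open.
Joint ranges: [-2.62, 2.62], [-0.44, 2.09], [-1.27, 1.32], [0.08, 2.57], [-1.32, 4.46], [0.12, 2], [-2.74, 2.74]. Speed limits (rad/s): [2.22, 2.22, 3.01, 3.01, 3.14, 3.14, 3.14].

INTERFACE

Orientations are given as a rotation vector (axis times angle).
In Python, from cell import observe, cams, job gives the robot as it stands. The module is installed in compiled form; this text tells all that it offers.
- The arm moves only by the tool step_arm, never from a script. Its argument "steps" is a list of rows, each a list of 6 numbers: the shift along the world's x, y, z in mm, then the turn, a rotation vector about the world's x, y, z in rad. In form: [[dx, dy, dz, rx, ry, rz], ...]. A call has 1 to 20 rows; each row shifts and turns the commanded pose from where the row before left it; what a row does not reach is not made up. A row lasts 1/12 s, in which the tool goes at most 41.7 mm and 7.16 degrees, less where a joint would pass 70% of its speed; a pose out of reach is approached as far as the arm can. A call with a gripper value outside its range is refused whole. "gripper" is the opening, from 0 (shut) to 1 (fully open), set as the call begins (left out, the last holds). The fingers move at their own pace and stop on an object; "force" is the grip in N (left out, the last holds). Time passes only in rows, so rows that do not move let the fingers close. It gives the time, the measured TCP pose, the force, the opening and the grip force at its end, in the units of the state.
- observe(): the state, without advancing time (a new reading comes with each control period).
- cams.get_image(name): name is "scene" or "top" or "wrist"; returns the picture (384x512x3 uint8, red, green, blue); there is no depth.
- cams.get_calibration(name): a dict with "fov_y" (degrees; the focal length in pixels is half the picture's height over the tangent of half this angle, whatever the lens; pixels are square), "cx", "cy" (the principal point, pixels), "world_to_cam" (4x4, takes a point from world to camera coordinates). Camera axes: x right, y up, looking along -z (the intrinsics and any distortion apply to the point x, -y, -z); pixel columns grow to the right and rows downward; lengths in m; the calibration is good to about 2 mm. A picture is of the moment at which its call begins: read the wrist's pose just before it. get_calibration takes no time and is no camera call; for the wrist camera it gives the pose at the moment of the call.
- job.sign_off(): hands the job in; it is judged then, once.
The state is a dict: "clock": time; "joints": joint angles; "dq": joint speeds; "joint_efforts": joint torques, N m; "position": TCP position; "ee_rot": TCP orientation; "force": force on the tool from outside, world axes, zero at the start; "ft_torque": the same for the moment, N m; "width": opening from 0.0 (shut) to 1.0 (fully open); "gripper_force": force on a finger pad.
Only numpy, scipy, OpenCV 4.12 (cv2) and the standard library are available. Lean on these libraries where they do the work, as an engineer would, in place of code of your own. Each camera call takes 0.05 s, during which the arm holds its last target. There are 200 camera calls.

TASK

Feel the finished brass collar for burrs: with the gripper closed, stroke the fingertips slowly along the top of its whole length, from the middle of the solid button end round the C to the middle of the open eyelet end. Touch it lightly, so that the soft board under it always stays clear of the bottom of its travel, and do not lift or shift the collar or disturb the jar, bowl, steel block and brush around it. Then take the hand away.

Things in the scene. Friction and masses are not known exactly. Their poses are not given: they have to be found in the camera images.
- collar: Loose rigid open brass neck collar lying flat, 200 g: 9 mm round bar bent to a C of centre-line radius 62 mm, top flush all along, ends included. Origin: centre of the C, on its underside; z up. Counter-clockwise from its +x: solid round button end (22 mm across) at 35 degrees, bar through 180, open eyelet end (29 mm across, 11 mm hole) at 325 degrees; the gap faces +x.
- mark0 (a point): Point on top of the collar, 9 mm above the board: centre of the solid round button end, where the stroke starts. mark0 to mark9 follow the collar, 35 mm apart. It counts as stroked while the fingers touch the collar with the TCP (middle of the closed fingers) horizontally within 14 mm of it for 0.05 s.
- mark1 (a point): Point on top of the collar, 9 mm above the board: step 1 of 9 on the way round from button to eyelet, on the centre line of the bar. mark0 to mark9 follow the collar, 35 mm apart. It counts as stroked while the fingers touch the collar with the TCP (middle of the closed fingers) horizontally within 14 mm of it for 0.05 s.
- mark2 (a point): Point on top of the collar, 9 mm above the board: step 2 of 9 on the way round from button to eyelet, on the centre line of the bar. mark0 to mark9 follow the collar, 35 mm apart. It counts as stroked while the fingers touch the collar with the TCP (middle of the closed fingers) horizontally within 14 mm of it for 0.05 s.
- mark3 (a point): Point on top of the collar, 9 mm above the board: step 3 of 9 on the way round from button to eyelet, on the centre line of the bar. mark0 to mark9 follow the collar, 35 mm apart. It counts as stroked while the fingers touch the collar with the TCP (middle of the closed fingers) horizontally within 14 mm of it for 0.05 s.
- mark4 (a point): Point on top of the collar, 9 mm above the board: step 4 of 9 on the way round from button to eyelet, on the centre line of the bar. mark0 to mark9 follow the collar, 35 mm apart. It counts as stroked while the fingers touch the collar with the TCP (middle of the closed fingers) horizontally within 14 mm of it for 0.05 s.
- mark5 (a point): Point on top of the collar, 9 mm above the board: step 5 of 9 on the way round from button to eyelet, on the centre line of the bar. mark0 to mark9 follow the collar, 35 mm apart. It counts as stroked while the fingers touch the collar with the TCP (middle of the closed fingers) horizontally within 14 mm of it for 0.05 s.
- mark6 (a point): Point on top of the collar, 9 mm above the board: step 6 of 9 on the way round from button to eyelet, on the centre line of the bar. mark0 to mark9 follow the collar, 35 mm apart. It counts as stroked while the fingers touch the collar with the TCP (middle of the closed fingers) horizontally within 14 mm of it for 0.05 s.
- mark7 (a point): Point on top of the collar, 9 mm above the board: step 7 of 9 on the way round from button to eyelet, on the centre line of the bar. mark0 to mark9 follow the collar, 35 mm apart. It counts as stroked while the fingers touch the collar with the TCP (middle of the closed fingers) horizontally within 14 mm of it for 0.05 s.
- mark8 (a point): Point on top of the collar, 9 mm above the board: step 8 of 9 on the way round from button to eyelet, on the centre line of the bar. mark0 to mark9 follow the collar, 35 mm apart. It counts as stroked while the fingers touch the collar with the TCP (middle of the closed fingers) horizontally within 14 mm of it for 0.05 s.
- mark9 (a point): Point on top of the collar, 9 mm above the board: centre of the open eyelet end (over its hole, at the height of its top), where the stroke ends. mark0 to mark9 follow the collar, 35 mm apart. It counts as stroked while the fingers touch the collar with the TCP (middle of the closed fingers) horizontally within 14 mm of it for 0.05 s.
- board (a joint): How far the board has been pressed down into its cushion, m: 0 at rest, 0.015 at the bottom. Square plaster board 170 x 170 x 15 mm on a soft grey foam cushion 190 x 190 x 30 mm. It goes straight down without tilting under about 1 N plus 0.4 N for each mm, and rises again by itself.
- board_top (a point): Centre of the board's top face, 45 mm above the table at rest; z up. Dark steel pins, 6 mm in diameter and 5.5 mm high (lower than the 9 mm bar), stand on the board just inside the bar and just past each end of the collar and keep it from sliding more than a few mm.
- pot: Bystander: small glass jar with a white lid, 28 mm diameter, 30 mm high, standing loose on the board in the middle of the collar (its top 75 mm above the table). Origin: centre of its underside.
- dish: Bystander: white ceramic bowl, 72 mm across, 30 mm high, on the table beside the cushion. Origin: centre of its underside.
- doming_block: Bystander: steel cube of 42 mm on the table beside the cushion. Origin: centre of its underside.
- brush: Bystander: bench brush 140 mm long, lying on the table beside the cushion, along its own x. Origin: on its underside, near its middle.
There are look-alikes about, which are no part of the job. Leave any green or turquoise look-alike of the collar alone.

How it is judged:
On the way, in this order (a step that is already met when the one before it is completed fails the run):
1. the fingertips touch the button end of the collar (horizontal distance between the grasp point and mark0 below 0.014 m and contact force between the fingers and collar above 0.2 N), for 0.05 s.
2. the fingertips touch the bar at mark1 (horizontal distance between the grasp point and mark1 below 0.014 m and contact force between the fingers and collar above 0.2 N), for 0.05 s.
3. the fingertips touch the bar at mark2 (horizontal distance between the grasp point and mark2 below 0.014 m and contact force between the fingers and collar above 0.2 N), for 0.05 s.
4. the fingertips touch the bar at mark3 (horizontal distance between the grasp point and mark3 below 0.014 m and contact force between the fingers and collar above 0.2 N), for 0.05 s.
5. the fingertips touch the bar at mark4 (horizontal distance between the grasp point and mark4 below 0.014 m and contact force between the fingers and collar above 0.2 N), for 0.05 s.
6. the fingertips touch the bar at mark5 (horizontal distance between the grasp point and mark5 below 0.014 m and contact force between the fingers and collar above 0.2 N), for 0.05 s.
7. the fingertips touch the bar at mark6 (horizontal distance between the grasp point and mark6 below 0.014 m and contact force between the fingers and collar above 0.2 N), for 0.05 s.
8. the fingertips touch the bar at mark7 (horizontal distance between the grasp point and mark7 below 0.014 m and contact force between the fingers and collar above 0.2 N), for 0.05 s.
9. the fingertips touch the bar at mark8 (horizontal distance between the grasp point and mark8 below 0.014 m and contact force between the fingers and collar above 0.2 N), for 0.05 s.
10. the fingertips touch the eyelet end (horizontal distance between the grasp point and mark9 below 0.014 m and contact force between the fingers and collar above 0.2 N), for 0.05 s.
At the end, for the whole second after the job is handed in: After the whole collar has been stroked in order, it lies at rest flat on the board (risen to within 2 mm of its top position), within 8 mm of its place among the pins, and the jar, bowl, block and brush stand within 15 mm of where they were (horizontal distance between collar and board_top below 0.008 m and z of collar in the frame of board_top below 0.004 m and angle between collar's own z axis and vertical below 0.08 rad and linear speed of collar below 0.02 m/s and value of joint board below 0.002 m and distance of each of pot, dish, doming_block, brush from where it was at the start of the episode below 0.015 m); the robot touches nothing.
It fails at once if the board is pressed down more than 13 mm (it bottoms at 15 mm) (value of joint board above 0.013 m).
It fails at once if the fingers press or knock the collar with more than 20 N (contact force between the fingers and collar above 20 N).
It fails at once if the collar is lifted off the board by more than 6 mm (z of collar in the frame of board_top above 0.006 m).
It fails at once if the collar is shifted more than 8 mm on the board (horizontal distance between collar and board_top above 0.008 m).
It fails at once if the jar, bowl, steel block or brush is moved more than 20 mm (distance of any of pot, dish, doming_block, brush from where it was at the start of the episode above 0.02 m).
It also fails if it takes over 51 s, if anything falls off the work surface, if the arm or the gripper's body presses on something with over 40 N, if the wrist force passes 120 N, or if a joint passes its speed limit or range.

## Working session

There is one attempt and no reset: what is moved stays moved. The work goes in short steps, Python scripts to look and compute and a tool call to move; the robot and the scene stay as the last step left them, time stands still between calls to the robot, and variables do not carry over. Pictures are saved under pics/ and viewed, at most 10 in all, crops included, and the job is handed in when it is done.

Besides the shell and the picture viewer there is one more tool, called after "Call:" as a command line: name --pt "numbers of a row" for each row, then --argument value for the rest. step_arm: Moves the arm, as the interface text tells. Its arguments: {"type":"object","properties":{"steps":{"type":"array","items":{"type":"array","items":{"type":"number"}}},"gripper":{"type":"number"},"force":{"type":"number"}},"required":["steps"]}

```bash
mkdir -p pics; python3 - <<'E'
from cell import observe,cams
import cv2,numpy as np
print(observe())
for n in ("scene","top"):
    c=cams.get_calibration(n);print(n,c)
    cv2.imwrite(f"pics/{n}0.png",cams.get_image(n)[:,:,::-1])
E
```

```text
{'clock': 0.0, 'joints': array([-1.27762556,  0.43524403,  0.02497565,  1.5741445 , -0.0115951 ,
        1.13397927, -0.07513018]), 'dq': array([-6.16365189e-05,  4.60914176e-04, -3.26511052e-04, -8.08951589e-04,
       -6.13210668e-04, -1.94646688e-04, -3.05217641e-04]), 'joint_efforts': array([ 7.83546857e-04, -6.67857957e+01,  9.85439681e-01, -3.14463401e+01,
       -6.04819693e-02,  4.26864345e-02,  1.39133017e-04]), 'position': array([0.24081114, 0.57620089, 0.24471357]), 'ee_rot': array([-6.17747834e-01, -3.08008545e+00,  2.54685326e-03]), 'force': array([0.72251315, 0.04177981, 0.53841783]), 'ft_torque': array([ 0.00380829,  0.00762118, -0.02416892]), 'gripper_force': 0.0, 'width': 1.001860170591647}
scene {'fov_y': 52.4062521220787, 'cx': 247.8657770111255, 'cy': 194.4819911191329, 'world_to_cam': array([[-0.85911858,  0.51141083, -0.01934494,  0.51512523],
       [-0.27995344, -0.43797887,  0.85428366,  0.08771088],
       [ 0.42841725,  0.73934665,  0.51944701, -1.07671849],
       [ 0.        ,  0.        ,  0.        ,  1.        ]])}
top {'fov_y': 45.093279005554464, 'cx': 261.67508239122026, 'cy': 193.0554118805815, 'world_to_cam': array([[-0.01872238, -0.9997433 ,  0.01275921, -0.02330738],
       [ 0.99624862, -0.01757553,  0.08473361, -0.57161996],
       [-0.08448761,  0.01429776,  0.99632194, -1.19622483],
       [ 0.        ,  0.        ,  0.        ,  1.        ]])}
```

View pics/top0.png

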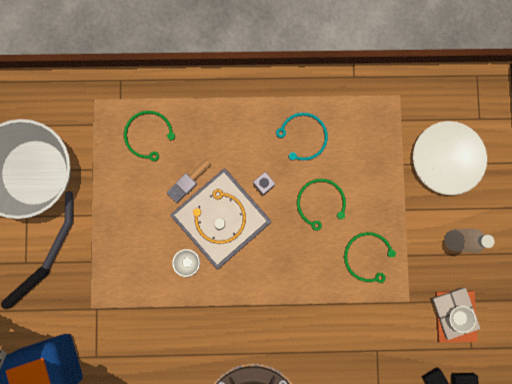

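View pics/scene0.png

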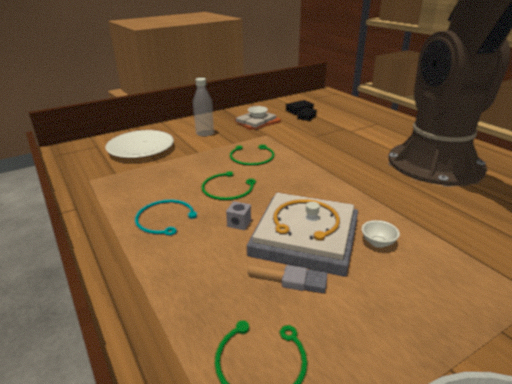

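The scene holds five collar-like objects. In the top view, the green ones are at about (150,135), (321,205) and (369,258), and the turquoise one is at (303,137). The brass C is at (220,220), on the white board with pins and the jar. That one is the target: it is brass and lies on the board, with its button at about (197,212) and its eyelet at about (217,194). Next I'll confirm it in a crop and measure it from both views.

```bash
cat > h.py <<'E'
import numpy as np,cv2
from scipy.optimize import least_squares
from cell import observe,cams
def ray(c,uv):
    f=192/np.tan(np.radians(c["fov_y"]/2)); M=np.array(c["world_to_cam"]); uv=np.atleast_2d(uv)
    d=np.c_[(uv[:,0]-c["cx"])/f,-(uv[:,1]-c["cy"])/f,-np.ones(len(uv))]
    return -M[:3,:3].T@M[:3,3], d@M[:3,:3]
def plane(c,uv,z):
    o,d=ray(c,uv); return o+d*((z-o[2])/d[:,2])[:,None]
def mask(im,box):
    h=cv2.cvtColor(im,cv2.COLOR_RGB2HSV); m=cv2.inRange(h,(14,150,130),(30,255,255))
    k=np.zeros_like(m); x0,y0,x1,y1=box; k[y0:y1,x0:x1]=m[y0:y1,x0:x1]; return k
def circ(P):
    r=least_squares(lambda q:np.hypot(P[:,0]-q[0],P[:,1]-q[1])-q[2],[*P[:,:2].mean(0),.06],loss='soft_l1',f_scale=.003); return r.x
E
python3 - <<'E'
from h import *
for n,box in (("top",(180,178,262,256)),("scene",(262,190,350,248))):
    im=cams.get_image(n); c=cams.get_calibration(n); m=mask(im,box)
    v,u=np.nonzero(m); print(n,len(u))
    for z in (.045,.052,.06):
        P=plane(c,np.c_[u,v],z); q=circ(P); print(z,q.round(4))
    P=plane(c,np.c_[u,v],.052);q=circ(P); a=np.degrees(np.arctan2(P[:,1]-q[1],P[:,0]-q[0]))%360
    s=np.sort(a); g=np.diff(np.r_[s,s[0]+360]);i=g.argmax(); print("gap",s[i],g[i])
    x0,y0,x1,y1=box; cr=im[y0:y1,x0:x1]; ov=cr.copy(); ov[m[y0:y1,x0:x1]>0]=(255,0,255)
    o=cv2.resize(np.hstack([cr,ov]),None,fx=4.4,fy=4.4,interpolation=cv2.INTER_CUBIC)[:,:,::-1]
    cv2.imwrite(f"pics/c_{n}.png",o)
E
```

```text
top 421
0.045 [0.5081 0.0758 0.0626]
0.052 [0.5079 0.0753 0.0622]
0.06 [0.5076 0.0747 0.0618]
gap 55.88029167009388 11.007655608381484
scene 581
0.045 [0.4987 0.0634 0.0671]
0.052 [0.5053 0.0712 0.0662]
0.06 [0.5129 0.0802 0.065 ]
gap 20.704679335086322 43.25443424871163
```

View pics/c_top.png

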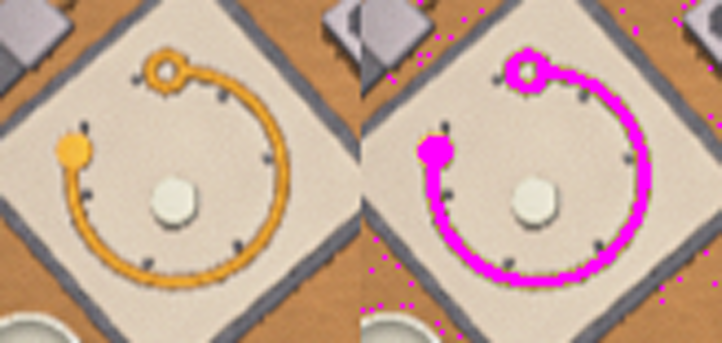

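View pics/c_scene.png

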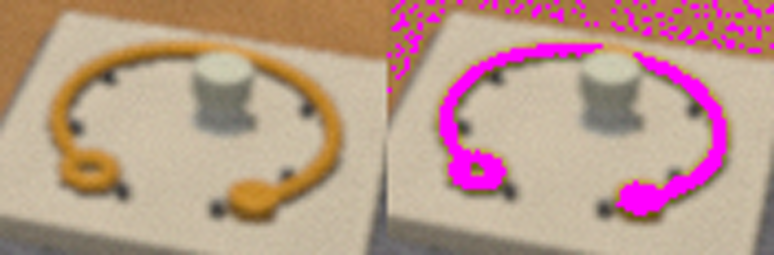

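The crops confirm the brass C on the white board. In the top view the solid button is at (196.6,212.3) and the eyelet at (217.7,194.4). In the scene view they are at (319.3,235.2) and (282.2,228.6). I'll triangulate the ends and fit the circle on cleaned masks.

```bash
python3 - <<'E'
from h import *
ct,cs=[cams.get_calibration(n) for n in("top","scene")]
for nm,a,b in(("button",(196.6,212.3),(319.3,235.2)),("eyelet",(217.7,194.4),(282.2,228.6)),):
    o1,d1=ray(ct,a);o2,d2=ray(cs,b)
    t=np.linalg.lstsq(np.c_[d1[0],-d2[0]],o2-o1,rcond=None)[0]
    p,q=o1+t[0]*d1[0],o2+t[1]*d2[0]; print(nm,((p+q)/2).round(4),"miss",(p-q).round(4))
im=cams.get_image("top"); m=mask(im,(180,178,262,256))
n,l,s,_=cv2.connectedComponentsWithStats(m); k=1+s[1:,4].argmax(); v,u=np.nonzero(l==k)
for z in(.050,.054):
    P=plane(ct,np.c_[u,v],z);q=circ(P);print(z,q.round(4))
    for nm,a in(("b",(196.6,212.3)),("e",(217.7,194.4))):
        w=plane(ct,a,z)[0]; print(nm,w.round(4),np.degrees(np.arctan2(w[1]-q[1],w[0]-q[0])).round(1),np.hypot(*(w[:2]-q[:2])).round(4))
E
```

```text
button [0.5228 0.1346 0.0487] miss [-0.0009  0.0008  0.0001]
eyelet [0.5683 0.0799 0.0477] miss [-0.0013  0.001  -0.    ]
0.05 [0.5076 0.0752 0.0618]
b [0.5223 0.1348 0.05  ] 76.2 0.0614
e [0.5675 0.0802 0.05  ] 4.8 0.06
0.054 [0.5075 0.0749 0.0616]
b [0.5221 0.1343 0.054 ] 76.2 0.0612
e [0.5671 0.0799 0.054 ] 4.8 0.0598
```

Call:
step_arm --pt "14 -22 -5 0 0 0" --pt "14 -22 -5 0 0 0" --pt "14 -22 -5 0 0 0" --pt "14 -22 -5 0 0 0" --pt "14 -22 -5 0 0 0" --pt "14 -22 -5 0 0 0" --pt "14 -22 -5 0 0 0" --pt "14 -22 -5 0 0 0" --pt "14 -22 -5 0 0 0" --pt "14 -22 -5 0 0 0" --pt "14 -22 -5 0 0 0" --pt "14 -22 -5 0 0 0" --pt "14 -22 -5 0 0 0" --pt "14 -22 -5 0 0 0" --pt "14 -22 -5 0 0 0" --pt "14 -22 -5 0 0 0" --pt "14 -22 -5 0 0 0" --pt "14 -22 -5 0 0 0" --pt "14 -22 -5 0 0 0" --pt "14 -22 -5 0 0 0" --gripper 0 --force 10

```text
clock: 1.92
position: [0.5216, 0.1356, 0.1453]
ee_rot: [0.618, 3.08, 0.0]
force: [0.6, 0.8, 0.2]
width: 0.007
gripper_force: 0.0
```

Call:
step_arm --pt "0 0 0 0 0 0" --pt "0 0 0 0 0 0" --pt "0 0 0 0 0 0" --pt "0 0 0 0 0 0"

```text
clock: 2.25
position: [0.5205, 0.138, 0.1456]
ee_rot: [-0.615, -3.08, -0.001]
force: [-0.4, 0.4, -0.2]
width: 0.006
gripper_force: 0.0
```

```bash
python3 - <<'E'
from h import *
c=cams.get_calibration("wrist"); im=cams.get_image("wrist"); s=observe(); print(s["clock"],s["position"],s["ee_rot"],s["force"],s["width"])
f=192/np.tan(np.radians(c["fov_y"]/2)); M=np.array(c["world_to_cam"])
out=im[:,:,::-1].copy()
for a in np.radians(np.linspace(75.5,365.5,30)):
    p=np.array([.5077+.062*np.cos(a),.075+.062*np.sin(a),.054]); q=M[:3,:3]@p+M[:3,3]
    if q[2]<0: cv2.circle(out,(int(c["cx"]-f*q[0]/q[2]),int(c["cy"]+f*q[1]/q[2])),2,(255,0,255),-1)
cv2.imwrite("pics/w1.png",out)
E
```

```text
2.3 [0.52048756 0.13806453 0.14570192] [-6.14659127e-01 -3.08070725e+00 -1.03311445e-03] [ 0.09720555 -0.01196924 -0.51465864] 0.005612160049419068
```

View pics/w1.png

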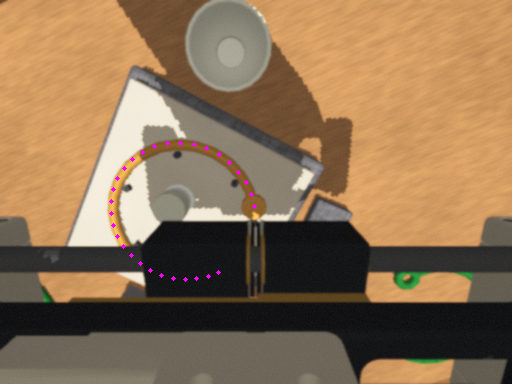

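The overlay lands on the bar in the wrist view, with the button at (255,207), so the fit is good to about 2 mm. Next I'll descend gently onto the button.

Call:
step_arm --pt "3 -3 -10 0 0 0" --pt "0 0 -12 0 0 0" --pt "0 0 -12 0 0 0" --pt "0 0 -12 0 0 0" --pt "0 0 -10 0 0 0" --pt "0 0 -6 0 0 0" --pt "0 0 -4 0 0 0" --pt "0 0 -2 0 0 0" --pt "0 0 0 0 0 0" --pt "0 0 0 0 0 0" --pt "0 0 0 0 0 0"

```text
clock: 3.22
position: [0.5244, 0.1337, 0.078]
ee_rot: [0.618, 3.079, 0.001]
force: [-0.0, 1.3, 0.2]
width: 0.006
gripper_force: 0.0
```

Call:
step_arm --pt "0 0 -1 0 0 0" --pt "0 0 -1 0 0 0" --pt "0 0 -1 0 0 0" --pt "0 0 -1 0 0 0" --pt "0 0 0 0 0 0" --pt "0 0 0 0 0 0" --pt "0 0 0 0 0 0"

```text
clock: 3.8
position: [0.524, 0.1337, 0.0735]
ee_rot: [-0.618, -3.08, 0.0]
force: [-0.4, -0.3, 0.4]
width: 0.005
gripper_force: 0.0
```

Call:
step_arm --pt "0 0 -1 0 0 0" --pt "0 0 -1 0 0 0" --pt "0 0 -1 0 0 0" --pt "0 0 -1 0 0 0" --pt "0 0 0 0 0 0" --pt "0 0 0 0 0 0" --pt "0 0 0 0 0 0"

```text
clock: 4.38
position: [0.5241, 0.1337, 0.0696]
ee_rot: [0.618, 3.08, 0.0]
force: [0.5, 0.8, 1.7]
width: 0.007
gripper_force: 1.2
```

```bash
python3 - <<'E'
from h import *
F=[]
for i in range(8): cams.get_image("wrist"); s=observe(); F.append(np.r_[s["force"],s["position"]])
print(s["clock"],np.mean(F,0).round(4),np.std(F,0).round(4))
p=s["position"]
a=np.radians(np.linspace(75.5,365.5,59)); X=np.c_[.5077+.062*np.cos(a),.075+.062*np.sin(a)]*1000
X[0]=p[:2]*1000
d=np.diff(np.round(X),axis=0).astype(int)
print(X[0],[list(r) for r in d.tolist()])
E
```

```text
4.7833 [0.254  0.0652 2.4892 0.5241 0.1337 0.0696] [0.344  0.5616 0.3729 0.     0.     0.    ]
[524.12643503 133.71398542] [[-6, 2], [-5, 1], [-6, 0], [-5, 0], [-6, -1], [-5, -1], [-5, -2], [-5, -2], [-5, -3], [-4, -3], [-5, -3], [-4, -4], [-3, -4], [-3, -4], [-3, -4], [-3, -5], [-2, -5], [-1, -5], [-1, -6], [-1, -5], [0, -6], [0, -5], [1, -5], [1, -6], [2, -5], [2, -5], [2, -4], [3, -5], [4, -4], [3, -4], [4, -4], [5, -3], [4, -3], [5, -2], [5, -2], [5, -2], [5, -1], [6, -1], [5, 0], [6, 0], [5, 1], [5, 1], [5, 2], [5, 2], [5, 3], [5, 3], [4, 3], [4, 4], [4, 4], [3, 4], [3, 4], [2, 5], [2, 5], [2, 5], [1, 6], [1, 5], [0, 6], [-1, 5]]
```

Contact is confirmed: 2.5 N with the board down about 3.5 mm. I'll start the stroke 1 mm deeper.

Call:
step_arm --pt "-3 1 -1 0 0 0" --pt "-3 1 0 0 0 0" --pt "-5 1 0 0 0 0" --pt "-6 0 0 0 0 0" --pt "-5 0 0 0 0 0" --pt "-6 -1 0 0 0 0" --pt "-5 -1 0 0 0 0" --pt "-5 -2 0 0 0 0" --pt "-5 -2 0 0 0 0" --pt "-5 -3 0 0 0 0" --pt "-4 -3 0 0 0 0" --pt "-5 -3 0 0 0 0" --pt "-4 -4 0 0 0 0" --pt "-3 -4 0 0 0 0" --pt "-3 -4 0 0 0 0"

```text
clock: 6.03
position: [0.4566, 0.1093, 0.0685]
ee_rot: [-0.618, -3.08, -0.0]
force: [-0.5, 1.4, 2.7]
width: 0.006
gripper_force: 1.4
```

```bash
python3 - <<'E'
from h import *
F=[];
for i in range(4): im=cams.get_image("scene"); s=observe(); F.append(np.r_[s["force"],s["position"]])
print(s["clock"],np.mean(F,0).round(4))
cv2.imwrite("pics/s2.png",cv2.resize(im[150:290,220:420,::-1],None,fx=4,fy=4,interpolation=cv2.INTER_CUBIC))
E
```

```text
6.2333 [-0.7943 -1.4747  2.861   0.4561  0.1086  0.0684]
```

View pics/s2.png

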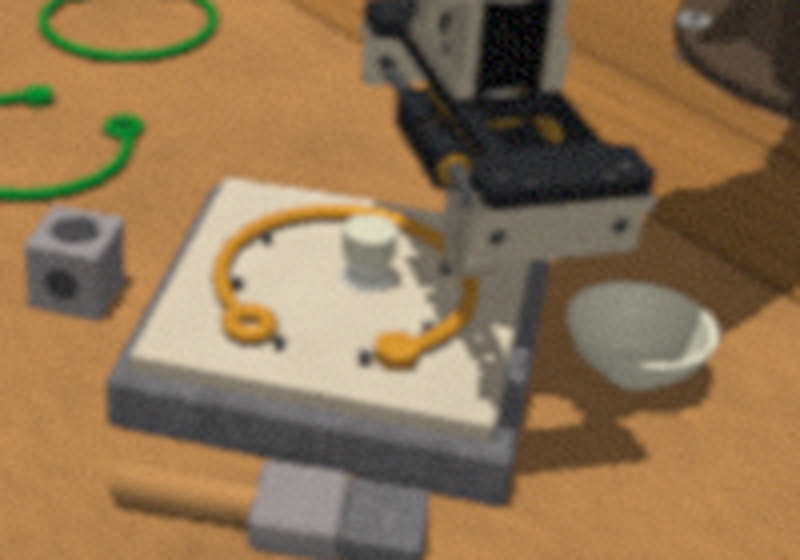

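The closed fingers rest on the bar at crop pixel (455,270). The collar is still among its pins, and the jar, bowl, block and brush haven't moved. I'll continue the stroke.

Call:
step_arm --pt "-3 -4 0 0 0 0" --pt "-3 -5 0 0 0 0" --pt "-2 -5 0 0 0 0" --pt "-1 -5 0 0 0 0" --pt "-1 -6 0 0 0 0" --pt "-1 -5 0 0 0 0" --pt "0 -6 0 0 0 0" --pt "0 -5 0 0 0 0" --pt "1 -5 0 0 0 0" --pt "1 -6 0 0 0 0" --pt "2 -5 0 0 0 0" --pt "2 -5 0 0 0 0" --pt "2 -4 0 0 0 0" --pt "3 -5 0 0 0 0" --pt "4 -4 0 0 0 0" --pt "0 0 0 0 0 0"

```text
clock: 7.57
position: [0.4618, 0.0334, 0.0686]
ee_rot: [0.62, 3.079, -0.001]
force: [1.9, -2.1, 1.8]
width: 0.007
gripper_force: 1.3
```

```bash
python3 - <<'E'
from h import *
F=[];
for i in range(4): im=cams.get_image("top"); s=observe(); F.append(np.r_[s["force"],s["position"]])
p=s["position"];print(s["clock"],np.mean(F,0).round(4)); d=p[:2]-[.5077,.075];print(np.hypot(*d),np.degrees(np.arctan2(d[1],d[0]))%360)
E
```

```text
7.7667 [ 0.404  -2.02    2.4928  0.4616  0.0341  0.0686]
0.061562874495197616 221.22433012107965
```

Call:
step_arm --pt "3 -4 0 0 0 0" --pt "4 -4 0 0 0 0" --pt "5 -3 0 0 0 0" --pt "4 -3 0 0 0 0" --pt "5 -2 0 0 0 0" --pt "5 -2 0 0 0 0" --pt "5 -2 0 0 0 0" --pt "5 -1 0 0 0 0" --pt "6 -1 0 0 0 0" --pt "5 0 0 0 0 0" --pt "6 0 0 0 0 0" --pt "5 1 0 0 0 0" --pt "5 1 0 0 0 0" --pt "5 2 0 0 0 0" --pt "0 0 0 0 0 0"

```text
clock: 9.02
position: [0.5305, 0.0172, 0.0687]
ee_rot: [0.617, 3.079, 0.001]
force: [1.9, 0.2, 1.8]
width: 0.003
gripper_force: 1.3
```

```bash
python3 - <<'E'
from h import *
F=[];
for i in range(4): im=cams.get_image("scene"); s=observe(); F.append(np.r_[s["force"],s["position"]])
p=s["position"];print(s["clock"],np.mean(F,0).round(4)); d=p[:2]-[.5077,.075];print(np.hypot(*d),np.degrees(np.arctan2(d[1],d[0]))%360)
cv2.imwrite("pics/s3.png",cv2.resize(im[150:290,220:420,::-1],None,fx=4,fy=4,interpolation=cv2.INTER_CUBIC))
E
```

```text
9.2167 [1.5273 0.6023 2.9337 0.5301 0.0171 0.0688]
0.06205598462176909 290.8173661016218
```

View pics/s3.png

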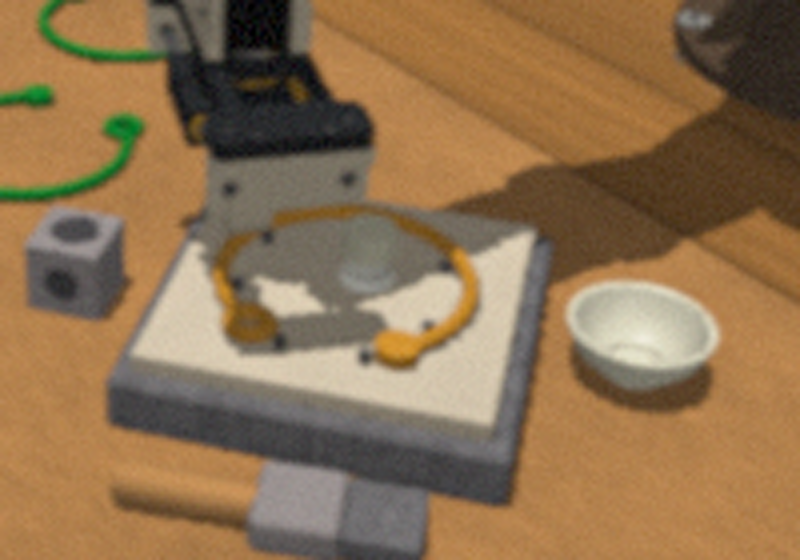

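The fingers are on the bar at the far side, around crop pixel (240,235). The collar hasn't shifted and nothing else has been disturbed. Next is the last stretch to the eyelet at about (0.569, 0.081).

Call:
step_arm --pt "5 2 0 0 0 0" --pt "5 3 0 0 0 0" --pt "5 3 0 0 0 0" --pt "4 3 0 0 0 0" --pt "4 4 0 0 0 0" --pt "4 4 0 0 0 0" --pt "3 4 0 0 0 0" --pt "3 4 0 0 0 0" --pt "2 5 0 0 0 0" --pt "2 5 0 0 0 0" --pt "2 5 0 0 0 0" --pt "1 6 0 0 0 0" --pt "0 5 0 0 0 0" --pt "0 5 0 0 0 0" --pt "-1 5 0 0 0 0" --pt "0 0 0 0 0 0" --pt "0 0 0 0 0 0" --pt "0 0 0 0 0 0"

```text
clock: 10.72
position: [0.5679, 0.0805, 0.0686]
ee_rot: [-0.617, -3.08, -0.001]
force: [-0.4, 1.4, 2.8]
width: 0.0
gripper_force: 1.3
```

```bash
python3 - <<'E'
from h import *
F=[];
for i in range(4): im=cams.get_image("top"); s=observe(); F.append(np.r_[s["force"],s["position"]])
p=s["position"];print(s["clock"],np.mean(F,0).round(4)); d=p[:2]-[.5077,.075];print(np.hypot(*d),np.degrees(np.arctan2(d[1],d[0]))%360)
E
```

```text
10.9167 [0.3077 2.0528 2.6748 0.5679 0.08   0.0686]
0.060455848106460326 4.557108319468435
```

The fingers are on the eyelet with about 2.7 N of contact. Now I'll lift straight up and away.

Call:
step_arm --pt "0 0 -0.5 0 0 0" --pt "0 0 2 0 0 0" --pt "0 0 2 0 0 0" --pt "0 0 2 0 0 0" --pt "0 0 3 0 0 0" --pt "0 0 5 0 0 0" --pt "0 0 8 0 0 0" --pt "0 0 12 0 0 0" --pt "0 0 16 0 0 0" --pt "0 0 20 0 0 0" --pt "0 0 20 0 0 0" --pt "0 0 20 0 0 0" --pt "0 -20 20 0 0 0" --pt "0 -20 10 0 0 0" --pt "0 -20 0 0 0 0" --pt "0 -20 0 0 0 0" --pt "0 -20 0 0 0 0" --pt "0 -20 0 0 0 0" --pt "0 -20 0 0 0 0" --pt "0 -20 0 0 0 0"

```text
clock: 12.58
position: [0.5678, -0.0814, 0.2088]
ee_rot: [0.618, 3.08, 0.0]
force: [0.1, -0.1, 0.2]
width: 0.006
gripper_force: 0.0
```

Call:
step_arm --pt "0 0 0 0 0 0" --pt "0 0 0 0 0 0" --pt "0 0 0 0 0 0" --pt "0 0 0 0 0 0" --pt "0 0 0 0 0 0" --pt "0 0 0 0 0 0" --pt "0 0 0 0 0 0" --pt "0 0 0 0 0 0"

```text
clock: 13.25
position: [0.568, -0.0799, 0.208]
ee_rot: [-0.617, -3.08, -0.0]
force: [0.4, -0.2, 0.3]
width: 0.003
gripper_force: 0.0
```

```bash
python3 - <<'E'
from h import *
im=cams.get_image("scene");c=cams.get_calibration("scene"); s=observe();print(s["clock"],s["position"],s["force"])
i0=cv2.imread("pics/scene0.png")
cv2.imwrite("pics/s4.png",cv2.resize(np.vstack([i0[180:300,220:420],im[180:300,220:420,::-1]]),None,fx=2.5,fy=2.5))
E
```

```text
13.3 [ 0.56802487 -0.08006271  0.20802102] [-0.32066799  0.04345821  0.19155917]
```

View pics/s4.png

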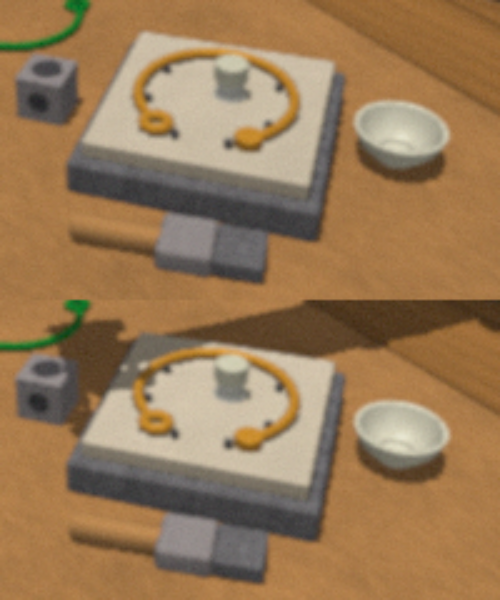

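The before (top) and after (bottom) views match. The collar's eyelet at (157,421) and button at (250,438) are in place, the board has risen, and the other items are unmoved.

```bash
python3 -c "
from cell import job
print(job.sign_off())"
```

```text
the job is handed in; nothing more can be done
None
```

I stroked the collar from button to eyelet at about 2.5–3 N, with the board down about 4–5 mm; nothing moved that I could see, the hand is clear, and the job is handed in (the sign-off returned no verdict).

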